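# Hold the wipe bin open by its lever

## Task

A colleague with both hands full of solvent wipes needs the red self-closing bin held open. The yellow glove carton was left with one end under the bin's black lever pad: push it along the bench until it is clear, without lifting or tipping it, then press the pad all the way down so that the lever swings the steel lid up. Finish while still holding the pad fully down; leave the lid itself untouched and the other things where they stand.

Things in the scene. Friction and masses are not known exactly. Their poses are not given: they have to be found in the camera images.
- wipe_bin: red steel bench bin for solvent wipes, fixed, 180 (x) x 220 (y) mm, 171 mm tall with its steel lid shut; origin on the bench under its middle, z up, own x axis pointing out of its back. The lever runs parallel to its y axis, 26 mm in front of its front (-x) wall, and sticks out past its -y side. The lid is hinged along the top of the +y side
- lever_pivot (a point): the lever's pivot on the bin's front, in the bin's frame x -116, y 5, z 135 mm; axes as the bin's. Long arm: 225 mm from here towards the bin's -y to the middle of the pad; short arm: 83 mm towards +y, under a roller on the lid 27 mm from its hinge. The bar is 8 mm wide, 18 mm tall
- press_lever (a joint): angle of the lever, rad: 0 at rest (long arm level, lid shut), growing as the pad goes down, 0.38 at its stop (fully down). The lid's weight keeps it at rest and brings it back when let go. Pressing the pad down takes about 8 to 14 N to start and 5 to 8 N to keep down
- lever_pad (a point): middle of the top of the black ribbed rubber pad on the lever's long end. The pad with its steel plate is 56 mm (bin's x) x 60 mm (bin's y), 13 mm thick; its top is 147 mm above the bench at rest. Fully down this point is about 63 mm above the bench, has come 12 mm nearer to the pivot (towards the bin's +y) on its arc, and the pad slopes 0.38 rad, outer end low
- bin_lid (a joint): angle of the lid, rad: 0 shut, growing as it opens; about 1.1 when the lever is at its stop. Steel, about 0.7 kg, falls shut by itself
- glove_carton: closed yellow carton of gloves, a dark oval on its white-panelled top, loose, 120 (x) x 240 (y) mm, 65 mm tall, 0.3 to 0.55 kg; origin at the middle of its underside, z up. Its +y end starts under the lever pad, its length about in line with the lever; with any of it under the pad the lever stops short, below 0.3 rad. A push of 130 mm along its own +x meets nothing
- objective: a silver microscope objective standing on the bench, 25 mm diameter, 44 mm tall; loose, to be left alone; origin at the middle of its underside
- beaker: an empty glass beaker, 72 mm diameter, 95 mm tall; loose, to be left alone; origin at the middle of its underside
- oil_bottle: a small amber bottle of immersion oil, 30 mm diameter, 65 mm tall; loose, to be left alone; origin at the middle of its underside
- amber_bottle: an amber reagent bottle with a blue cap, 64 mm diameter, 150 mm tall; loose, to be left alone; origin at the middle of its underside
- tube_rack: a white rack of capped tubes, 66 x 150 mm, 102 mm tall, long side along its y; loose, to be left alone; origin at the middle of its underside
- petri_dishes: a stack of three petri dishes, 90 mm diameter, 45 mm tall; loose, to be left alone; origin at the middle of its underside

How it is judged (in metres and radians):
On the way, in this order (a step that is already met when the one before it is completed fails the run):
1. the glove carton is clear of the lever pad's path ((x of lever_pad in the frame of glove_carton above 0.075 m or x of lever_pad in the frame of glove_carton below -0.075 m or y of lever_pad in the frame of glove_carton above 0.135 m or y of lever_pad in the frame of glove_carton below -0.135 m)), for 0.2 s.
2. the lever pad is fully down and the lid up (value of joint press_lever above 0.34 rad and value of joint bin_lid above 0.9 rad), for 0.2 s.
At the end, for the whole second after the job is handed in: the fingers hold the lever pad down (lever angle over 0.34 of 0.38 rad, pressed with more than 2 N, the grasp point within 75 mm of the pad's middle seen from above) and the lid stands open by more than 0.9 rad; the carton lies flat and still on the bench, clear of the pad and not touching the lever (all of step 2 and contact force between the fingers and press_lever above 2 N and horizontal distance between the grasp point and lever_pad below 0.075 m and contact force between glove_carton and press_lever below 0.5 N and (x of lever_pad in the frame of glove_carton above 0.075 m or x of lever_pad in the frame of glove_carton below -0.075 m or y of lever_pad in the frame of glove_carton above 0.135 m or y of lever_pad in the frame of glove_carton below -0.135 m) and height (world z) of glove_carton below 0.008 m and angle between glove_carton's own z axis and vertical below 0.08 rad and linear speed of glove_carton below 0.02 m/s); the arm keeps its last pose, push and grip.
It fails at once if the robot touches the lid (contact force between any of the fingers, the arm and bin_lid above 1 N).
It fails at once if the glove carton is lifted or tipped (height (world z) of glove_carton above 0.012 m or angle between glove_carton's own z axis and vertical above 0.2 rad).
It fails at once if another thing on the bench is shifted by more than 20 mm or tipped (distance of any of objective, beaker, oil_bottle, amber_bottle, tube_rack, petri_dishes from where it was at the start of the episode above 0.02 m or angle between any of objective, beaker, oil_bottle, amber_bottle, tube_rack, petri_dishes's own z axis and vertical above 0.25 rad).
It also fails if it takes over 48 s, if anything falls off the work surface, if the arm or the gripper's body presses on something with over 40 N, if the wrist force passes 120 N, or if a joint passes its speed limit or range.

## Robot

A 6-joint arm with a two-finger parallel gripper is mounted at the origin on the work surface. World frame = base frame: x ahead of the robot, y to its left, z up, the work surface at z = 0. Lengths are in m, angles in degrees, forces in N, time in s.
With the tool pointing down it reaches from about 0.4 to 0.825 m from the base axis. Payload 7 kg.
Tool frame: the origin (TCP) lies at the very end of the fingers, on their centre line; the grasp point (between the pads) lies behind it (r.grasp_offset is the z of the grasp point in the tool frame, in m); z points along the fingers, y is the direction in which the jaws open and shut (so a half turn about z gives the same grasp; the last joint's range is limited). The gripper opens to 88 mm and grips with 3 to 60 N. Pads are 19 mm wide; open, the fingers measure 130 mm over their backs; the gripper's body (78 mm by 193 mm) begins 47 mm behind the grasp point.
Start: joints at [-52.706, 20.546, 0.682, 0, -70.136, -16.507], TCP at [0.24, -0.631, 0.227] pointing down, gripper open.
Joint ranges: [-176.03, 176.03], [-82.01, 121.73], [-58.28, 71.71], [-173.87, 95.51], [-174.79, -0.11], [-173.66, 173.66]. Speed limits (degrees/s): [136.94, 136.94, 172.46, 180, 180, 180].

## Interface

Orientations are given as [roll, pitch, yaw] about the fixed x, y, z axes, in that order (R = Rz(yaw) Ry(pitch) Rx(roll)).
In Python, from plant import r gives the robot as it stands. The module is installed in compiled form; this text tells all that it offers.
- The arm moves only by the tool servo_tool, never from a script. Its argument "targets" is a list of rows, each an object of numbers: "dx", "dy", "dz": the shift along the world's x, y, z in cm; "spin": the turn about the world's z in rad; "grip": the opening in per cent of the stroke, from 0 (shut) to 100 (fully open). A call has exactly 10 rows; each row is the pose to reach, as a shift and turn from the pose commanded when the call began; what a row does not reach only later rows make up. A row lasts 1/12 s, in which the tool goes at most 41.7 mm and 7.16 degrees, less where a joint would pass 70% of its speed; a pose out of reach is approached as far as the arm can. A call with a gripper value outside its range is refused whole. The fingers move at their own pace and stop on an object; "squeeze" is the grip in N (left out, the last holds). Time passes only in rows, so rows that repeat a pose let the fingers close, or fill a call up. It gives the time, the measured TCP pose, the force and the opening at its end, in the units of the state.
- r.get_state(): the state, without advancing time (a new reading comes with each control period).
- r.capture(name): name is "scene" or "top" or "wrist"; returns the picture (400x640x3 uint8, blue, green, red); there is no depth.
- r.get_calibration(name): a dict with "K" (3x3 intrinsics, pixels), "k1" (the pictures are not rectified: a ray, as slopes to the right and down, at radius r is drawn at 1 + k1 r^2 times it, then the intrinsics apply), "extrinsics" (4x4, takes a point from camera to world coordinates). Camera axes: x right, y down, z forward; pixel columns grow to the right and rows downward; lengths in m; the calibration is good to about 2 mm. A picture is of the moment at which its call begins: read the wrist's pose just before it. get_calibration takes no time and is no camera call; for the wrist camera it gives the pose at the moment of the call.
- r.close_job(): hands the job in, once; it reports no verdict.
Trained networks look in the newest picture that a camera, given by its name, has taken for a name from the list of things; names that differ only in an ending like _2 or _b are one class to them, and where a whole thing is asked for, a point or a joint stands for the part that bears it (a point fixed in the world has none). Each returns a list of dicts, best first, with "p" (0 to 1); they miss things now and then, are a little off and sometimes report something else, mostly with a low value. They report only what shows in the picture. A call takes as long as a camera call.
- r.cut_out(name, camera): "mask" (400x640 bool, what is visible of it) and "extent" ([left, top, right, bottom] in pixels, round what is visible of it).
The state is a dict: "time_s": time; "joints": joint angles; "qd": joint speeds; "joint_torque": joint torques, N m; "tcp_pos": TCP position; "eef_rot": TCP orientation; "contact_force": force on the tool from outside, world axes, zero at the start; "moment": the same for the moment, N m; "gripper_width": finger opening in m.
Only numpy, scipy, OpenCV 4.12 (cv2) and the standard library are available. Lean on these libraries where they do the work, as an engineer would, in place of code of your own. Each camera call takes 0.05 s, during which the arm holds its last target. There are 200 camera calls.

## Working session

There is one attempt and no reset: what is moved stays moved. The work goes in short steps, Python scripts to look and compute and a tool call to move; the robot and the scene stay as the last step left them, time stands still between calls to the robot, and variables do not carry over. Pictures are saved under pics/ and viewed, about 8 in all and at most 12, crops included, and the job is handed in when it is done.

Besides the shell and the picture viewer there is one more tool, called after "Request:" in YAML: its name, and indented under it one key for each argument. servo_tool: Moves the arm, as the interface text tells. Its arguments: {"type":"object","properties":{"targets":{"type":"array"},"squeeze":{"type":"number"}},"required":["targets"]}

```bash
mkdir -p pics; cat > h.py <<'E'
import numpy as np, cv2
from plant import r
def ray(cam,uv):
    c=r.get_calibration(cam);K=np.array(c["K"]);E=np.array(c["extrinsics"]);k=c["k1"]
    p=(np.asarray(uv,float)-[K[0,2],K[1,2]])/[K[0,0],K[1,1]]
    q=p.copy()
    for _ in range(20): q=p/(1+k*(q**2).sum(-1,keepdims=True))
    d=np.c_[q,np.ones(len(q))]@E[:3,:3].T
    return E[:3,3],d
def onz(cam,uv,z):
    o,d=ray(cam,uv); return o+d*((z-o[2])/d[:,2])[:,None]
def proj(cam,P):
    c=r.get_calibration(cam);K=np.array(c["K"]);E=np.array(c["extrinsics"]);k=c["k1"]
    q=(np.asarray(P)-E[:3,3])@E[:3,:3]; s=q[:,:2]/q[:,2:]
    s=s*(1+k*(s**2).sum(-1,keepdims=True)); return s*[K[0,0],K[1,1]]+[K[0,2],K[1,2]]
E
python3 - <<'E'
from h import *
for c in("scene","top"):
    cv2.imwrite(f"pics/{c}0.png",r.capture(c))
    print(c,np.round(np.array(r.get_calibration(c)["extrinsics"])[:3,3],2))
    for n in "wipe_bin lever_pad glove_carton objective beaker oil_bottle amber_bottle tube_rack petri_dishes".split():
        for d in r.cut_out(n,c)[:1]:
            e=d["extent"];print(n,round(d["p"],2),np.round(e), np.round(onz(c,[[(e[0]+e[2])/2,(e[1]+e[3])/2]],0.05)[0],3))
s=r.get_state();print(s["time_s"],s["tcp_pos"],s["eef_rot"],s["contact_force"],s["gripper_width"],r.grasp_offset)
E
```

```text
scene [0.93 0.52 1.16]
wipe_bin 0.6 [269. 168. 403. 341.] [0.571 0.172 0.05 ]
lever_pad 0.74 [297. 169. 401. 278.] [0.481 0.129 0.05 ]
glove_carton 0.83 [253. 140. 334. 225.] [ 0.508 -0.076  0.05 ]
beaker 0.76 [394. 232. 425. 271.] [0.422 0.297 0.05 ]
amber_bottle 0.91 [388. 306. 418. 344.] [0.577 0.418 0.05 ]
tube_rack 0.97 [215. 110. 266. 160.] [ 0.516 -0.32   0.05 ]
petri_dishes 0.9 [272. 109. 300. 141.] [ 0.387 -0.256  0.05 ]
top [0.26 0.02 1.59]
wipe_bin 0.69 [230. 125. 343. 207.] [0.625 0.168 0.05 ]
lever_pad 0.61 [234. 184. 342. 208.] [0.518 0.162 0.05 ]
glove_carton 0.73 [325. 185. 397. 221.] [ 0.491 -0.093  0.05 ]
beaker 0.79 [241. 215. 263. 236.] [0.416 0.286 0.05 ]
oil_bottle 0.73 [312. 157. 318. 162.] [0.649 0.066 0.05 ]
amber_bottle 0.83 [204. 171. 231. 194.] [0.569 0.412 0.05 ]
tube_rack 0.66 [413. 174. 438. 220.] [ 0.51  -0.318  0.05 ]
petri_dishes 0.57 [399. 227. 428. 253.] [ 0.362 -0.27   0.05 ]
1.0 [ 0.23951632 -0.63102811  0.22655889] [ 1.79998633e+02  3.24762713e-04 -1.59213241e+02] [0.18336933 0.63010413 0.42464545] 0.08745324154551935 -0.0188
```

```bash
python3 - <<'E'
import cv2
a=cv2.imread("pics/top0.png")[110:270,190:450];cv2.imwrite("pics/t1.png",cv2.resize(a,None,fx=3,fy=3,interpolation=2))
a=cv2.imread("pics/scene0.png")[90:360,190:450];cv2.imwrite("pics/s1.png",cv2.resize(a,None,fx=2.2,fy=2.2,interpolation=2))
E
```

```text
(no output)
```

View pics/t1.png

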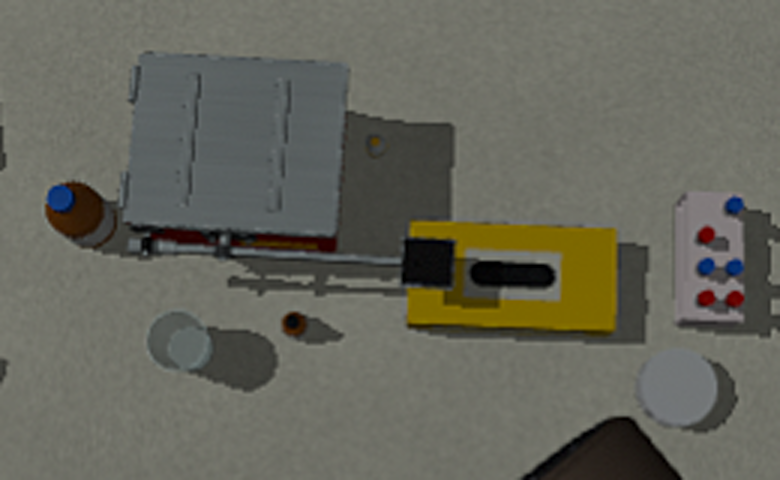

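View pics/s1.png

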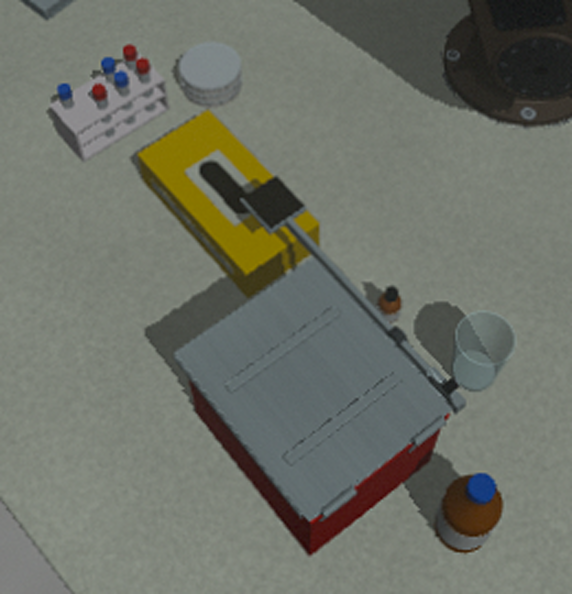

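The bin is top left with its lever running right to the black pad (crop 428,262), which lies over the left end of the yellow carton. The objective (375,145) and oil bottle (293,323) are both clear of a +x push. Next I'll fit the poses.

```bash
python3 - <<'E'
from h import *
from scipy.optimize import minimize
f=lambda pts:np.array(pts)/3+[190,110]
print("pad top",onz("top",f([[428,262]]),.147), "scene",onz("scene",np.array([[273,203]])/2.2+[190,90],.147))
print("lever line",onz("top",f([[150,246],[428,262]]),.14))
print("lid corners",onz("top",f([[140,52],[348,63],[337,236],[124,228]]),.165))
print("obj",onz("top",f([[375,143],[293,323]]),.05))
ms=[]
for c in("top","scene"):
    im=cv2.imread(f"pics/{c}0.png"); h=cv2.cvtColor(im,cv2.COLOR_BGR2HSV)
    m=r.cut_out("glove_carton",c)[0]["mask"].astype(np.uint8); ms.append((c,cv2.GaussianBlur(m.astype(np.float32),(0,0),1)))
    pad=r.cut_out("lever_pad",c)[0]["mask"]; ms[-1]+=(pad,)
B=np.array([[x,y,z] for x in(-.06,.06) for y in(-.12,.12) for z in(0,.065)])
def cost(v):
    s=0;R=np.array([[np.cos(v[2]),-np.sin(v[2]),0],[np.sin(v[2]),np.cos(v[2]),0],[0,0,1]])
    for c,m,pad in ms:
        p=proj(c,B@R.T+[v[0],v[1],0]).astype(np.float32)
        h=cv2.convexHull(p);g=np.zeros((400,640),np.uint8)
        cv2.fillConvexPoly(g,np.round(h*16).astype(int),1,shift=4)
        g=cv2.GaussianBlur(g.astype(np.float32),(0,0),1)
        d=np.abs(g-m); d[pad]=0; s+=d.sum()
    return s
b=min((minimize(cost,[.49,y,a],method="Nelder-Mead",options=dict(initial_simplex=np.array([.49,y,a])+np.array([[0,0,0],[.02,0,0],[0,.02,0],[0,0,.1]]))) for y in(-.09,-.11) for a in(0,-.05,.05)),key=lambda o:o.fun)
print(b.x,b.fun)
E
```

```text
pad top [[0.49632351 0.00659822 0.147     ]] scene [[0.50397687 0.01241552 0.147     ]]
lever line [[0.51772565 0.31259474 0.14      ]
 [0.49744774 0.00651655 0.14      ]]
lid corners [[0.73255881 0.32470401 0.165     ]
 [0.71706205 0.09304124 0.165     ]
 [0.5226719  0.10483684 0.165     ]
 [0.53344521 0.33655694 0.165     ]]
obj [[0.65480201 0.06665765 0.05      ]
 [0.44174563 0.16213906 0.05      ]]
[ 0.49716261 -0.09065862 -0.05675704] 377.5216064453125
```

Request:
servo_tool:
  targets:
    - {"dx": 0.8,"dy": 2.6,"spin": -0.05}
    - {"dx": 1.7,"dy": 5.2,"spin": -0.1}
    - {"dx": 2.6,"dy": 7.8,"spin": -0.15}
    - {"dx": 3.5,"dy": 10.4,"spin": -0.2}
    - {"dx": 4.4,"dy": 13,"spin": -0.25}
    - {"dx": 5.2,"dy": 15.6,"spin": -0.3}
    - {"dx": 6,"dy": 18.2,"spin": -0.35}
    - {"dx": 6.8,"dy": 20.8,"spin": -0.42}
    - {"dx": 7.6,"dy": 23,"spin": -0.42}
    - {"dx": 8.3,"dy": 25,"spin": -0.42}

```text
validation failed for argument at $.ta...
```

Request:
servo_tool:
  targets:
    - {"dx": 0.8,"dy": 2.5}
    - {"dx": 1.7,"dy": 5}
    - {"dx": 2.5,"dy": 7.5}
    - {"dx": 3.3,"dy": 10}
    - {"dx": 4.2,"dy": 12.5}
    - {"dx": 5,"dy": 15}
    - {"dx": 5.8,"dy": 17.5}
    - {"dx": 6.6,"dy": 20}
    - {"dx": 7.4,"dy": 22.5}
    - {"dx": 8.2,"dy": 24.6}

```text
validation failed for argument at $.ta...
```

Request:
servo_tool:
  targets:
    - {"dx": 0.8,"dy": 2.6,"dz": 0,"spin": -0.05,"grip": 100}
    - {"dx": 1.7,"dy": 5.2,"dz": 0,"spin": -0.1,"grip": 100}
    - {"dx": 2.6,"dy": 7.8,"dz": 0,"spin": -0.15,"grip": 100}
    - {"dx": 3.5,"dy": 10.4,"dz": 0,"spin": -0.2,"grip": 100}
    - {"dx": 4.4,"dy": 13,"dz": 0,"spin": -0.25,"grip": 100}
    - {"dx": 5.2,"dy": 15.6,"dz": 0,"spin": -0.3,"grip": 100}
    - {"dx": 6,"dy": 18.2,"dz": 0,"spin": -0.35,"grip": 100}
    - {"dx": 6.8,"dy": 20.8,"dz": 0,"spin": -0.42,"grip": 100}
    - {"dx": 7.6,"dy": 23,"dz": 0,"spin": -0.42,"grip": 100}
    - {"dx": 8.3,"dy": 25,"dz": 0,"spin": -0.42,"grip": 100}

```text
time_s: 2.03
tcp_pos: [0.3228, -0.3797, 0.2269]
eef_rot: [-180.0, 0.0, 176.7]
contact_force: [0.5, 0.5, -0.8]
gripper_width: 0.0875
```

Request:
servo_tool:
  targets:
    - {"dx": 0.8,"dy": 2.5,"dz": 0,"spin": 0,"grip": 100}
    - {"dx": 1.7,"dy": 5,"dz": 0,"spin": 0,"grip": 100}
    - {"dx": 2.5,"dy": 7.5,"dz": 0,"spin": 0,"grip": 100}
    - {"dx": 3.3,"dy": 10,"dz": 0,"spin": 0,"grip": 100}
    - {"dx": 4.2,"dy": 12.5,"dz": 0,"spin": 0,"grip": 100}
    - {"dx": 5,"dy": 15,"dz": 0,"spin": 0,"grip": 100}
    - {"dx": 5.8,"dy": 17.5,"dz": 0,"spin": 0,"grip": 100}
    - {"dx": 6.6,"dy": 20,"dz": 0,"spin": 0,"grip": 100}
    - {"dx": 7.4,"dy": 22.5,"dz": 0,"spin": 0,"grip": 100}
    - {"dx": 8.2,"dy": 24.5,"dz": 0,"spin": 0,"grip": 100}

```text
time_s: 2.87
tcp_pos: [0.4047, -0.1345, 0.227]
eef_rot: [180.0, 0.1, 176.7]
contact_force: [0.1, 0.3, 0.0]
gripper_width: 0.0875
```

Request:
servo_tool:
  targets:
    - {"dx": 0,"dy": 0,"dz": -2,"spin": 0,"grip": 100}
    - {"dx": 0,"dy": 0,"dz": -4.5,"spin": 0,"grip": 100}
    - {"dx": 0,"dy": 0,"dz": -7,"spin": 0,"grip": 100}
    - {"dx": 0,"dy": 0,"dz": -9.5,"spin": 0,"grip": 100}
    - {"dx": 0,"dy": 0,"dz": -12,"spin": 0,"grip": 100}
    - {"dx": 0,"dy": 0,"dz": -14.5,"spin": 0,"grip": 100}
    - {"dx": 0,"dy": 0,"dz": -16.5,"spin": 0,"grip": 100}
    - {"dx": 0,"dy": 0,"dz": -18.5,"spin": 0,"grip": 100}
    - {"dx": 0,"dy": 0,"dz": -19.5,"spin": 0,"grip": 100}
    - {"dx": 0,"dy": 0,"dz": -20,"spin": 0,"grip": 100}

```text
time_s: 3.7
tcp_pos: [0.4037, -0.1362, 0.0252]
eef_rot: [-180.0, -0.1, 176.7]
contact_force: [1.1, 0.3, -0.2]
gripper_width: 0.0878
```

Request:
servo_tool:
  targets:
    - {"dx": 0.7,"dy": 0,"dz": 0,"spin": 0,"grip": 100}
    - {"dx": 1.4,"dy": -0.1,"dz": 0,"spin": 0,"grip": 100}
    - {"dx": 2.0,"dy": -0.1,"dz": 0,"spin": 0,"grip": 100}
    - {"dx": 2.6,"dy": -0.1,"dz": 0,"spin": 0,"grip": 100}
    - {"dx": 3.2,"dy": -0.2,"dz": 0,"spin": 0,"grip": 100}
    - {"dx": 3.8,"dy": -0.2,"dz": 0,"spin": 0,"grip": 100}
    - {"dx": 4.4,"dy": -0.3,"dz": 0,"spin": 0,"grip": 100}
    - {"dx": 5.0,"dy": -0.3,"dz": 0,"spin": 0,"grip": 100}
    - {"dx": 5.6,"dy": -0.3,"dz": 0,"spin": 0,"grip": 100}
    - {"dx": 6.2,"dy": -0.4,"dz": 0,"spin": 0,"grip": 100}

```text
time_s: 4.53
tcp_pos: [0.4664, -0.1401, 0.027]
eef_rot: [180.0, -0.0, 176.7]
contact_force: [-3.4, 0.2, 3.8]
gripper_width: 0.0876
```

```bash
python3 - <<'E'
from h import *
a=r.capture("top")[110:270,190:450];cv2.imwrite("pics/t2.png",cv2.resize(a,None,fx=3,fy=3,interpolation=2))
s=r.get_state();print(s["tcp_pos"],s["contact_force"])
E
```

```text
[ 0.46829104 -0.14018937  0.02707289] [ 0.25671636 -0.01304853 -0.70900678]
```

View pics/t2.png

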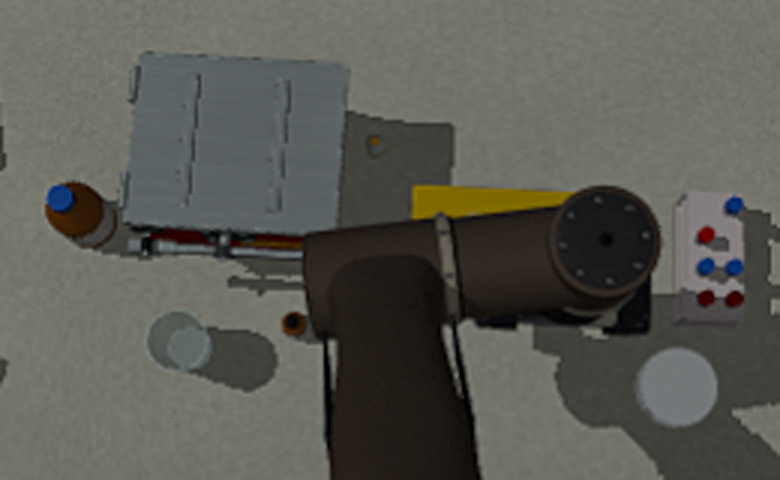

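The carton's far edge has moved about 4.4 cm straight forward (crop row 222 to 186), and its left corner (412,186) will pass the objective (375,145). I'll keep pushing.

Request:
servo_tool:
  targets:
    - {"dx": 0.6,"dy": 0,"dz": 0,"spin": 0,"grip": 100}
    - {"dx": 1.2,"dy": -0.1,"dz": 0,"spin": 0,"grip": 100}
    - {"dx": 1.9,"dy": -0.1,"dz": 0,"spin": 0,"grip": 100}
    - {"dx": 2.6,"dy": -0.1,"dz": 0,"spin": 0,"grip": 100}
    - {"dx": 3.3,"dy": -0.2,"dz": 0,"spin": 0,"grip": 100}
    - {"dx": 4.0,"dy": -0.2,"dz": 0,"spin": 0,"grip": 100}
    - {"dx": 4.7,"dy": -0.3,"dz": 0,"spin": 0,"grip": 100}
    - {"dx": 5.4,"dy": -0.3,"dz": 0,"spin": 0,"grip": 100}
    - {"dx": 6.0,"dy": -0.4,"dz": 0,"spin": 0,"grip": 100}
    - {"dx": 6.5,"dy": -0.4,"dz": 0,"spin": 0,"grip": 100}

```text
time_s: 5.42
tcp_pos: [0.5321, -0.1442, 0.0266]
eef_rot: [-180.0, -0.0, 176.7]
contact_force: [-5.2, 0.2, 4.2]
gripper_width: 0.0876
```

Request:
servo_tool:
  targets:
    - {"dx": -0.5,"dy": 0,"dz": 0,"spin": 0,"grip": 100}
    - {"dx": -1.5,"dy": 0,"dz": 0,"spin": 0,"grip": 100}
    - {"dx": -2.5,"dy": -0.2,"dz": 0.5,"spin": 0,"grip": 100}
    - {"dx": -3.5,"dy": -0.5,"dz": 2,"spin": 0,"grip": 100}
    - {"dx": -4,"dy": -0.5,"dz": 4.5,"spin": 0,"grip": 60}
    - {"dx": -4,"dy": -0.5,"dz": 7,"spin": 0,"grip": 0}
    - {"dx": -4,"dy": -0.5,"dz": 10,"spin": 0,"grip": 0}
    - {"dx": -4,"dy": -0.5,"dz": 13,"spin": 0,"grip": 0}
    - {"dx": -4,"dy": -0.5,"dz": 16,"spin": 0,"grip": 0}
    - {"dx": -4,"dy": -0.5,"dz": 18,"spin": 0,"grip": 0}

```text
time_s: 6.25
tcp_pos: [0.4913, -0.1493, 0.2102]
eef_rot: [180.0, 0.3, 176.7]
contact_force: [0.7, -0.4, 0.3]
gripper_width: 0.0531
```

```bash
python3 - <<'E'
from h import *
a=r.capture("top")[110:270,190:450];cv2.imwrite("pics/t3.png",cv2.resize(a,None,fx=3,fy=3,interpolation=2))
b=r.capture("scene")[60:360,160:450];cv2.imwrite("pics/s3.png",cv2.resize(b,None,fx=2,fy=2,interpolation=2))
w=r.capture("wrist");cv2.imwrite("pics/w3.png",w)
for c in("scene","wrist"):
  for n in("lever_pad","glove_carton"):
    for d in r.cut_out(n,c)[:1]: print(c,n,d["p"],d["extent"])
s=r.get_state();print(s["tcp_pos"],s["contact_force"],s["gripper_width"])
E
```

```text
scene lever_pad 0.89 [301.3, 170.9, 400.4, 275.1]
scene glove_carton 0.81 [221.7, 156.2, 303.4, 246.7]
wrist lever_pad 0.78 [488.2, 173.4, 639.4, 250.9]
wrist glove_carton 0.89 [250.7, 217.4, 488.9, 342.9]
[ 0.49046925 -0.14902364  0.20559342] [-0.51645683 -0.37342613 -0.15228233] 0.02522032503511658
```

View pics/s3.png

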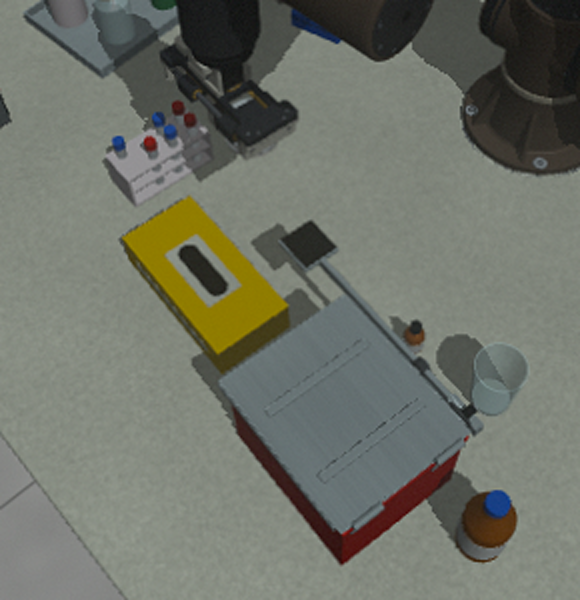

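View pics/w3.png

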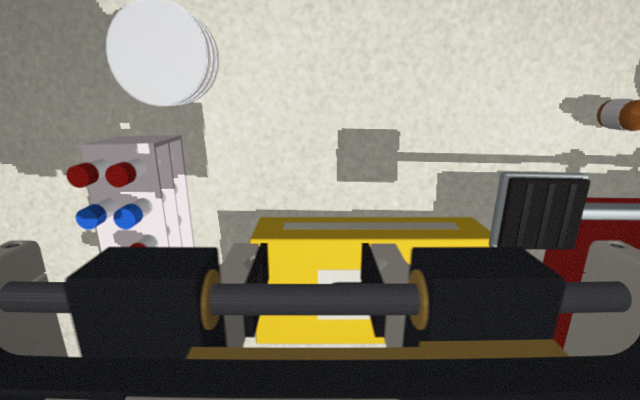

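The carton now sits in one piece beyond the pad, which stands free at (308,245) in the scene crop and about (543,212) in the wrist picture. I'll measure both.

```bash
python3 - <<'E'
from h import *
print("pad wrist",onz("wrist",[[543,212],[508,178],[588,178],[575,248],[497,246]],.147).round(4).tolist())
print("pad scene",onz("scene",[[314,182.5]],.147))
f=lambda p:np.array(p)/2+[160,60]
q=onz("scene",f([[190,197],[289,310],[218,358],[122,240]]),.065);print(q.round(3).tolist(),q.mean(0))
r.capture("wrist");print(r.get_state()["gripper_width"],r.get_state()["tcp_pos"])
E
```

```text
pad wrist [[0.4919, 0.0037, 0.147], [0.4674, -0.0224, 0.147], [0.4702, 0.0309, 0.147], [0.5195, 0.0301, 0.147], [0.5145, -0.0251, 0.147]]
pad scene [[0.50462622 0.01278902 0.147     ]]
[[0.543, -0.208, 0.065], [0.559, 0.033, 0.065], [0.676, 0.025, 0.065], [0.662, -0.214, 0.065]] [ 0.61006936 -0.09071511  0.065     ]
0.02160772486483237 [ 0.49061418 -0.14905112  0.20550951]
```

View pics/t3.png

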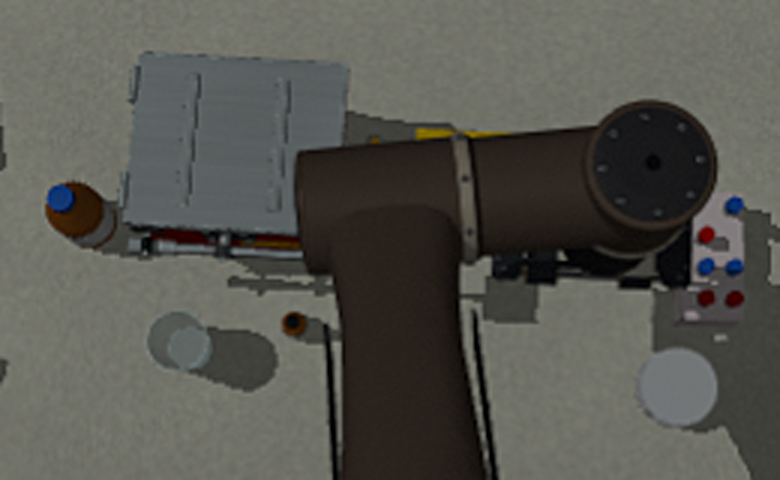

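```bash
python3 - <<'E'
from h import *
f=lambda pts:np.array(pts,float)/3+[190,110]
# forearm/wrist body outline in t2 (TCP .467,-.14,.027)
for z in(.2,.3,.4): print(z,onz("top",f([[305,236],[305,335],[440,218],[600,240]]),z).round(3).tolist())
print(np.round(r.get_state()["joints"],1))
E
```

```text
0.2 [[0.517, 0.137, 0.2], [0.412, 0.136, 0.2], [0.535, -0.006, 0.2], [0.51, -0.174, 0.2]]
0.3 [[0.498, 0.128, 0.3], [0.401, 0.128, 0.3], [0.515, -0.004, 0.3], [0.492, -0.16, 0.3]]
0.4 [[0.48, 0.12, 0.4], [0.391, 0.12, 0.4], [0.496, -0.002, 0.4], [0.475, -0.146, 0.4]]
[  5.1   6.2 -21.2  -0.  -62.7 -98.3]
```

Both pictures agree: the carton is clear. The wrist link stays more than 30 cm above the TCP, on the robot side of the bin, so the opening lid clears it. I'll move over the pad and turn the jaws along x to keep the gripper body off the bin.

Request:
servo_tool:
  targets:
    - {"dx": 0,"dy": 1,"dz": 0,"spin": 0.1,"grip": 0}
    - {"dx": 0.1,"dy": 2.5,"dz": 0,"spin": 0.2,"grip": 0}
    - {"dx": 0.2,"dy": 4,"dz": 0,"spin": 0.3,"grip": 0}
    - {"dx": 0.3,"dy": 5.5,"dz": 0,"spin": 0.4,"grip": 0}
    - {"dx": 0.4,"dy": 7,"dz": 0,"spin": 0.5,"grip": 0}
    - {"dx": 0.5,"dy": 8.5,"dz": 0,"spin": 0.6,"grip": 0}
    - {"dx": 0.6,"dy": 10,"dz": 0,"spin": 0.7,"grip": 0}
    - {"dx": 0.7,"dy": 11,"dz": 0,"spin": 0.8,"grip": 0}
    - {"dx": 0.7,"dy": 12,"dz": 0,"spin": 0.9,"grip": 0}
    - {"dx": 0.7,"dy": 13,"dz": 0,"spin": 1.0,"grip": 0}

```text
time_s: 7.48
tcp_pos: [0.4981, -0.0186, 0.2055]
eef_rot: [179.9, -0.1, -125.7]
contact_force: [0.5, -0.0, -0.3]
gripper_width: 0.0002
```

Request:
servo_tool:
  targets:
    - {"dx": 0,"dy": 0.5,"dz": 0,"spin": 0.1,"grip": 0}
    - {"dx": 0,"dy": 1,"dz": 0,"spin": 0.2,"grip": 0}
    - {"dx": 0,"dy": 1.5,"dz": 0,"spin": 0.3,"grip": 0}
    - {"dx": 0,"dy": 2,"dz": 0,"spin": 0.4,"grip": 0}
    - {"dx": 0,"dy": 2.3,"dz": 0,"spin": 0.5,"grip": 0}
    - {"dx": 0,"dy": 2.4,"dz": 0,"spin": 0.57,"grip": 0}
    - {"dx": 0,"dy": 2.4,"dz": -1,"spin": 0.57,"grip": 0}
    - {"dx": 0,"dy": 2.4,"dz": -2,"spin": 0.57,"grip": 0}
    - {"dx": 0,"dy": 2.4,"dz": -3,"spin": 0.57,"grip": 0}
    - {"dx": 0,"dy": 2.4,"dz": -4,"spin": 0.57,"grip": 0}

```text
time_s: 8.32
tcp_pos: [0.4979, 0.0046, 0.1647]
eef_rot: [179.9, -0.0, -93.4]
contact_force: [-0.1, -0.5, 0.7]
gripper_width: 0.0001
```

```bash
python3 - <<'E'
from h import *
b=r.capture("scene")[120:300,220:440];cv2.imwrite("pics/s4.png",cv2.resize(b,None,fx=3,fy=3,interpolation=2))
s=r.get_state();print(s["time_s"],s["tcp_pos"],s["eef_rot"],s["contact_force"],s["gripper_width"],np.array(r.get_calibration("wrist")["extrinsics"])[:3,3])
E
```

```text
8.3667 [0.4968331  0.00445141 0.16283553] [ 1.79757103e+02 -6.63445185e-02 -9.34447667e+01] [-1.16395227  0.80311333 -2.170619  ] 0.0005290785180879863 [ 0.49193927 -0.0715269   0.32020558]
```

View pics/s4.png

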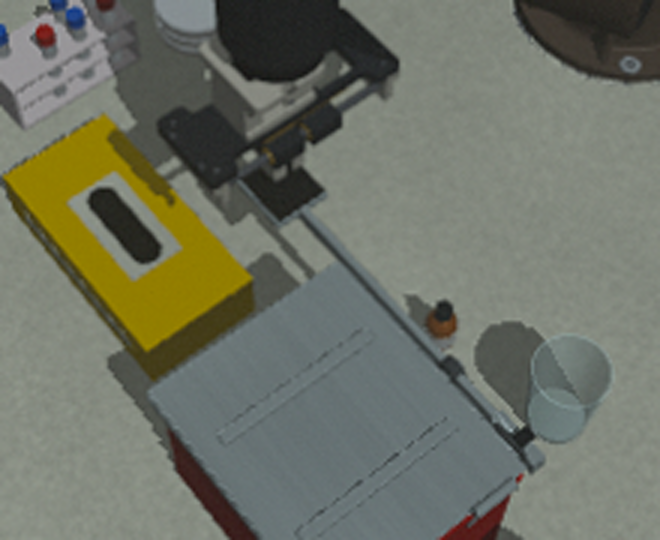

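The closed fingers are above the middle of the pad (285,180), clear of the lid and carton. Pressing.

Request:
servo_tool:
  targets:
    - {"dx": 0,"dy": 0,"dz": -0.6,"spin": 0,"grip": 0}
    - {"dx": 0,"dy": 0,"dz": -1.2,"spin": 0,"grip": 0}
    - {"dx": 0,"dy": 0,"dz": -1.8,"spin": 0,"grip": 0}
    - {"dx": 0,"dy": 0,"dz": -2.4,"spin": 0,"grip": 0}
    - {"dx": 0,"dy": 0,"dz": -3.0,"spin": 0,"grip": 0}
    - {"dx": 0,"dy": 0.1,"dz": -3.6,"spin": 0,"grip": 0}
    - {"dx": 0,"dy": 0.1,"dz": -4.2,"spin": 0,"grip": 0}
    - {"dx": 0,"dy": 0.2,"dz": -4.8,"spin": 0,"grip": 0}
    - {"dx": 0,"dy": 0.3,"dz": -5.4,"spin": 0,"grip": 0}
    - {"dx": 0,"dy": 0.4,"dz": -6.0,"spin": 0,"grip": 0}

```text
time_s: 9.2
tcp_pos: [0.4988, 0.0076, 0.1071]
eef_rot: [-180.0, -0.1, -93.3]
contact_force: [1.1, -7.3, 6.3]
gripper_width: 0.0007
```

Request:
servo_tool:
  targets:
    - {"dx": 0,"dy": 0.1,"dz": -0.5,"spin": 0,"grip": 0}
    - {"dx": 0,"dy": 0.2,"dz": -1.0,"spin": 0,"grip": 0}
    - {"dx": 0,"dy": 0.3,"dz": -1.5,"spin": 0,"grip": 0}
    - {"dx": 0,"dy": 0.4,"dz": -2.0,"spin": 0,"grip": 0}
    - {"dx": 0,"dy": 0.5,"dz": -2.5,"spin": 0,"grip": 0}
    - {"dx": 0,"dy": 0.6,"dz": -3.0,"spin": 0,"grip": 0}
    - {"dx": 0,"dy": 0.7,"dz": -3.5,"spin": 0,"grip": 0}
    - {"dx": 0,"dy": 0.8,"dz": -4.0,"spin": 0,"grip": 0}
    - {"dx": 0,"dy": 0.8,"dz": -4.0,"spin": 0,"grip": 0}
    - {"dx": 0,"dy": 0.8,"dz": -4.0,"spin": 0,"grip": 0}

```text
time_s: 10.03
tcp_pos: [0.4993, 0.0168, 0.0669]
eef_rot: [-179.9, -0.0, -93.3]
contact_force: [0.9, -2.3, 4.1]
gripper_width: 0.0002
```

Request:
servo_tool:
  targets:
    - {"dx": 0,"dy": 0,"dz": -0.1,"spin": 0,"grip": 0}
    - {"dx": 0,"dy": 0,"dz": -0.2,"spin": 0,"grip": 0}
    - {"dx": 0,"dy": 0,"dz": -0.3,"spin": 0,"grip": 0}
    - {"dx": 0,"dy": 0,"dz": -0.4,"spin": 0,"grip": 0}
    - {"dx": 0,"dy": 0,"dz": -0.4,"spin": 0,"grip": 0}
    - {"dx": 0,"dy": 0,"dz": -0.4,"spin": 0,"grip": 0}
    - {"dx": 0,"dy": 0,"dz": -0.4,"spin": 0,"grip": 0}
    - {"dx": 0,"dy": 0,"dz": -0.4,"spin": 0,"grip": 0}
    - {"dx": 0,"dy": 0,"dz": -0.4,"spin": 0,"grip": 0}
    - {"dx": 0,"dy": 0,"dz": -0.4,"spin": 0,"grip": 0}

```text
time_s: 10.87
tcp_pos: [0.4997, 0.0174, 0.0642]
eef_rot: [-179.8, 0.0, -93.3]
contact_force: [-3.8, 0.2, 18.0]
gripper_width: 0.0005
```

```bash
python3 - <<'E'
from h import *
b=r.capture("scene")[90:340,200:450];cv2.imwrite("pics/s5.png",cv2.resize(b,None,fx=2.2,fy=2.2,interpolation=2))
s=r.get_state();print(s["time_s"],s["tcp_pos"],s["contact_force"])
E
```

```text
10.9167 [0.49970544 0.01733989 0.06419932] [-4.41889317 -0.20616831 17.77336578]
```

View pics/s5.png

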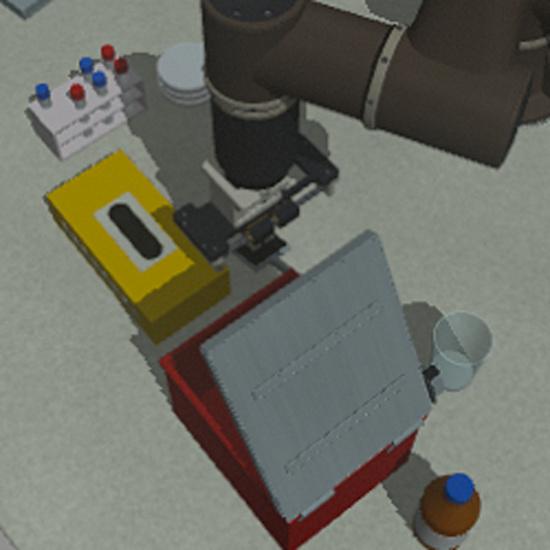

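The lid stands wide open and away from the arm. The pad (262,245) is down under the fingers, and the carton lies flat and clear. The force rose from 4 N to a steady 18 N at z 0.064, which means the lever is at its stop. Handing in.

```bash
python3 - <<'E'
from plant import r
s=r.get_state();print(s["tcp_pos"],s["contact_force"]);print(r.close_job())
E
```

```text
[0.49970544 0.01733989 0.06419932] [-4.41889317 -0.20616831 17.77336578]
the job is handed in; nothing more can be done
None
```

I pushed the carton about 11 cm along its own +x, then pressed the pad down with closed fingers. I handed in at about 11 s, still holding the pad down.

**Last checks:**
- **Pad:** The TCP was at z 0.064 m, where I expected about 0.065 m at the stop. The force was a steady 18 N up, after a jump from 4 N, so the lever is at its stop. I judged this from height and force; the lever angle itself was not measured.
- **Lid:** The last picture shows it wide open with the arm clear of it.
- **Carton:** It lay flat and clear, with the pad's middle about 0.113 m from its centre line (0.075 m needed). I measured this before pressing, and it looked unmoved in the last picture.
- **Other things:** Those visible looked unmoved in the pictures. The objective was hidden in the last views, so I could not confirm it; I had estimated about 2 cm between it and the carton's corner.

**Disagreements:** The pad position differed by about 1 cm between cameras, so I used the mean. The network also labelled the objective as the oil bottle, which I corrected from the picture.

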